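Load a well plate into the plate reader

ROBOT

A 6-joint arm with a two-finger parallel gripper is mounted at the origin on the work surface. World frame = base frame: x ahead of the robot, y to its left, z up, the work surface at z = 0. Lengths are in m, angles in rad, forces in N, time in s.
With the tool pointing down it reaches from about 0.4 to 0.825 m from the base axis. Payload 7 kg.
Tool frame: the origin (TCP) lies at the very end of the fingers, on their centre line; the grasp point (between the pads) lies 19 mm behind it; z points along the fingers, y is the direction in which the jaws open and shut (so a half turn about z gives the same grasp; the last joint's range is limited). The gripper opens to 88 mm and grips with 3 to 60 N. Pads are 19 mm wide; open, the fingers measure 130 mm over their backs; the gripper's body (78 mm by 193 mm) begins 47 mm behind the grasp point.
Start: joints at [-0.928, 0.359, 0.012, 0, -1.224, -0.288], TCP at [0.234, -0.633, 0.227] pointing down, gripper open.
Joint ranges: [-3.07, 3.07], [-1.43, 2.12], [-1.02, 1.25], [-3.03, 1.67], [-3.05, -0], [-3.03, 3.03]. Speed limits (rad/s): [2.39, 2.39, 3.01, 3.14, 3.14, 3.14].

INTERFACE

Orientations are given as [roll, pitch, yaw] about the fixed x, y, z axes, in that order (R = Rz(yaw) Ry(pitch) Rx(roll)).
In Python, from station import arm gives the robot as it stands.
- The arm moves only by the shell command python3 -m inch 'ROWS' [FORCE]. ROWS is text: rows parted by semicolons, each of 7 numbers parted by spaces: the closure, from 0 (fully open) to 1 (shut), then the shift along the tool's x, y, z each as a share of 300 mm, from -1 to 1, then the turn, a rotation vector about the tool's x, y, z each as a share of 60 degrees, from -1 to 1. In form: grip tx ty tz rx ry rz; .... A call has 1 to 12 rows; each row is the pose to reach, as a shift and turn from the pose commanded when the call began, along the tool's axes at that moment; what a row does not reach only later rows make up. A row lasts 1/10 s, in which the tool goes at most 50 mm and 8.59 degrees, less where a joint would pass 70% of its speed; a pose out of reach is approached as far as the arm can. A call with a number of a shift or a turn outside -1 to 1 is refused whole. A call with a gripper value outside its range is refused whole. The fingers move at their own pace and stop on an object; FORCE is the grip in N (left out, the last holds). Time passes only in rows, so rows that repeat a pose let the fingers close. It gives the time, the measured TCP pose, the force and the opening at its end, in the units of the state.
- arm.get_state(): the state, without advancing time (a new reading comes with each control period).
- arm.grab_frame(name): name is "side" or "top"; returns a dict with "img" (480x640x3 uint8, red, green, blue), "range_z" (480x640 float32, m along the optical axis (not along the pixel's ray), 0 where there is no reading), "fx", "fy", "cx", "cy" (pixels), "extrinsics" (4x4, takes a point from world to camera coordinates). Camera axes: x right, y up, looking along -z (the intrinsics and any distortion apply to the point x, -y, -z); pixel columns grow to the right and rows downward; lengths in m; the calibration is good to about 2 mm. A picture is of the moment at which its call begins.
- arm.job_done(): hands the job in, once; it reports no verdict.
The state is a dict: "t": time; "q": joint angles; "qd": joint speeds; "joint_efforts": joint torques, N m; "eef_pos": TCP position; "ee_rot": TCP orientation; "force": force on the tool from outside, world axes, zero at the start; "moment": the same for the moment, N m; "width": finger opening in m.
Only numpy, scipy, OpenCV 4.12 (cv2) and the standard library are available. Lean on these libraries where they do the work, as an engineer would, in place of code of your own. Each camera call takes 0.05 s, during which the arm holds its last target.

TASK

Pull the plate reader's loading drawer right out to its stop. Then load the white 48-well plate that lies on one of the reader's side shelves: it is too wide to grip and its wells are full, so slide it across, without lifting it off or tipping it steeply, into the pocket of the drawer, and gently press it down past the spring plunger until it sits flat and square on the pocket floor. Leave the drawer fully out with the plate in it, and the other lab things where they are.

Things in the scene. Friction and masses are not known exactly. Their poses are not given: they have to be found in the camera images.
- reader: Low white plate reader, fixed. Origin on the bench below the middle of the housing's front face; x points into the housing, z up. Housing x 0 to 250, 400 wide, 100 high. In front of it (x -215 to 0) two fixed aluminium side shelves, y 54 to 200 and y -200 to -54, flat tops 59.5 above the bench. The drawer comes out between them.
- drawer (a joint): Loading drawer, black deck 104 wide, blue front. 0 shut, 0.19 m fully out at its stop; slides along the reader's -x. Stiff slide (about 5 N), stays where left. Deck top 58 above the bench: 1.5 below the side shelves, with a 2 gap to each.
- handle (a point): Middle of the drawer's steel bar handle: round bar, 10 diameter, 76 long along the reader's y, 54 above the bench, 46 in front of the blue front. Moves with the drawer.
- pocket (a point): Centre of the floor of the rectangular pocket in the drawer's deck (moves with the drawer; axes as the reader's). Pocket 130.2 long (x), 87.9 wide (y), 10 deep, rim chamfered 1.5; the deck is 8 wide beside it. It lies 140 behind the handle. With the drawer fully out its rear end is 37 in front of the housing.
- plunger_nose (a point): Brass spring plunger in the middle of the pocket's front (-x) end: ball nose of 8 diameter, this point its centre, 5.5 above the pocket floor, standing 4 into the pocket. It holds the plate's front end about 8 mm up until the plate is pressed down past it (some 5 to 12 N at that end), then pushes the plate against the rear end.
- plate: White 48-well plate with red and yellow wells, rigid, 127.8 long (x), 85.5 wide (y), 18 high, about 0.12 kg. Origin: centre of its underside; z up. Starts loose on the left or right side shelf, turned up to 0.25 rad from the pocket's direction. Seated, its top stands 8 above the deck.
- rack: Orange tube rack 110 x 70 x 28 high with tubes, loose on the other side shelf. Origin: centre of underside. Leave alone.
- tipbox: Blue pipette tip box 122 x 87 x 62 high, on the bench. Origin: centre of underside. Leave alone.
- bottle_a: Clear bottle with white cap, 66 diameter, 150 high. Origin: centre of underside. Leave alone.
- bottle_b: Amber jar, 66 diameter, 130 high. Origin: centre of underside. Leave alone.
- pipette: Grey pipette lying on the bench, 232 long along its x, 24 thick. Origin: under its middle. Leave alone.
- weigh_tray: White shallow tray 90 x 90 x 22. Origin: centre of underside. Leave alone.
- beaker: Glass beaker 70 diameter, 80 high. Origin: centre of underside. Leave alone.

How it is judged:
By the outcome, as a careful person would: the job done as asked, in the order asked, and still so for the second after the job is handed in, with the robot touching nothing.
It also fails if it takes over 72 s, if anything falls off the work surface, if the arm or the gripper's body presses on something with over 40 N, if the wrist force passes 120 N, or if a joint passes its speed limit or range.

## Working session

There is one attempt and no reset: what is moved stays moved. The work goes in short steps, Python scripts to look and compute and a shell command to move; the robot and the scene stay as the last step left them, time stands still between calls to the robot, and variables do not carry over. Pictures are saved under pics/ and viewed, and the job is handed in when it is done.

```bash
ls; mkdir -p pics
cat > h.py <<'E'
import numpy as np, cv2
from station import arm
def grab(name,save=None):
    f=arm.grab_frame(name)
    np.savez('pics/%s.npz'%(save or name),**f)
    if save: cv2.imwrite('pics/%s.png'%save,f['img'][:,:,::-1])
    return f
def load(n): return dict(np.load('pics/%s.npz'%n))
def px2w(f,u,v,z=None):
    """world pt from depth, or by plane z"""
    T=np.linalg.inv(f['extrinsics'])
    d=np.array([(u-f['cx'])/f['fx'],-(v-f['cy'])/f['fy'],-1.])
    if z is None:
        r=f['range_z'][int(round(v)),int(round(u))]; return (T@np.r_[d*r,1])[:3]
    o=T[:3,3]; w=T[:3,:3]@d; return o+w*(z-o[2])/w[2]
def w2px(f,p):
    c=f['extrinsics']@np.r_[p,1]; return np.array([f['cx']+f['fx']*c[0]/-c[2], f['cy']-f['fy']*c[1]/-c[2]])
E
python3 - <<'E'
from h import *
for n in('top','side'):
    f=grab(n,n+'0'); print(n,f['fx'],f['fy'],f['cx'],f['cy'],[k for k in f]); print(np.linalg.inv(f['extrinsics']).round(3))
s=arm.get_state(); print(s)
E
```

```text
pics
top 443.87152374204766 443.87152374204766 312.74372020130664 243.67559222607298 ['img', 'range_z', 'fx', 'fy', 'cx', 'cy', 'extrinsics']
[[-0.018  0.997 -0.078  0.439]
 [-1.    -0.018 -0.009 -0.009]
 [-0.011  0.078  0.997  1.013]
 [ 0.     0.     0.     1.   ]]
side 489.9233065330373 489.9233065330373 315.1242437175422 230.44936608226678 ['img', 'range_z', 'fx', 'fy', 'cx', 'cy', 'extrinsics']
[[-0.818  0.363 -0.446  0.051]
 [-0.575 -0.492  0.654  0.704]
 [ 0.018  0.791  0.612  0.734]
 [ 0.     0.     0.     1.   ]]
{'t': 0.1, 'q': array([-9.27898280e-01,  3.59319512e-01,  1.11777787e-02, -2.97741662e-04,
       -1.22411093e+00, -2.88092214e-01]), 'qd': array([-0.00049975, -0.00071144,  0.00322446,  0.00146806, -0.00048523,
        0.00059171]), 'joint_efforts': array([-2.53027523e-03, -5.84164667e+01,  2.93752438e+01,  7.01559439e+00,
        1.02161805e-02, -3.30027137e-05]), 'eef_pos': array([ 0.23432094, -0.63256814,  0.22572746]), 'ee_rot': array([ 3.14011680e+00, -1.45439508e-04, -2.78688808e+00]), 'force': array([-0.02899337,  0.56683375,  0.55502902]), 'moment': array([-0.01592539, -0.06732433, -0.00663318]), 'width': 0.08762719706399003}
```

View pics/top0.png

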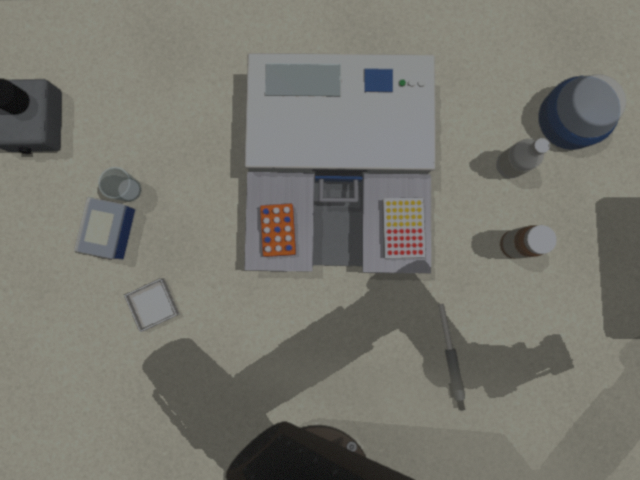

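View pics/side0.png

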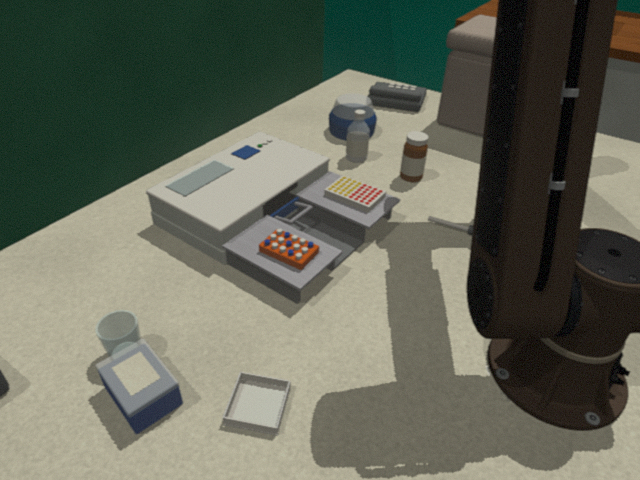

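The top view shows the reader ahead with its front edge at v≈170. The plate is on the right shelf near (404,228), the rack on the left shelf near (278,230), and the handle near (339,198).

Run:
```python
from h import *
f=load('top0')
c=f['img'][160:285,235:445][:,:,::-1]
c=cv2.resize(c,None,fx=3.8,fy=3.8,interpolation=cv2.INTER_CUBIC)
for i in range(0,210,20): cv2.putText(c,str(235+i),(int(i*3.8),10),0,.35,(0,0,255),1)
for i in range(0,125,20): cv2.putText(c,str(160+i),(0,int(i*3.8)+4),0,.35,(0,0,255),1)
cv2.imwrite('pics/c0.png',c)
for u,v in[(255,262),(255,185),(425,262),(404,228),(339,200),(338,230),(340,120),(300,160),(400,160),(404,240)]:
    print(u,v,px2w(f,u,v).round(4))
```

```text
255 262 [0.4762 0.124  0.0632]
255 185 [0.6439 0.1231 0.0609]
425 262 [ 0.4696 -0.239   0.0641]
404 228 [ 0.5417 -0.1939  0.0788]
339 200 [ 0.6084 -0.0593  0.0546]
338 230 [ 0.5479 -0.058   0.0065]
340 120 [ 0.7704 -0.0628  0.1009]
300 160 [0.6857 0.0227 0.1036]
400 160 [ 0.6824 -0.1862  0.1   ]
404 240 [ 0.5165 -0.1935  0.0765]
```

View pics/c0.png

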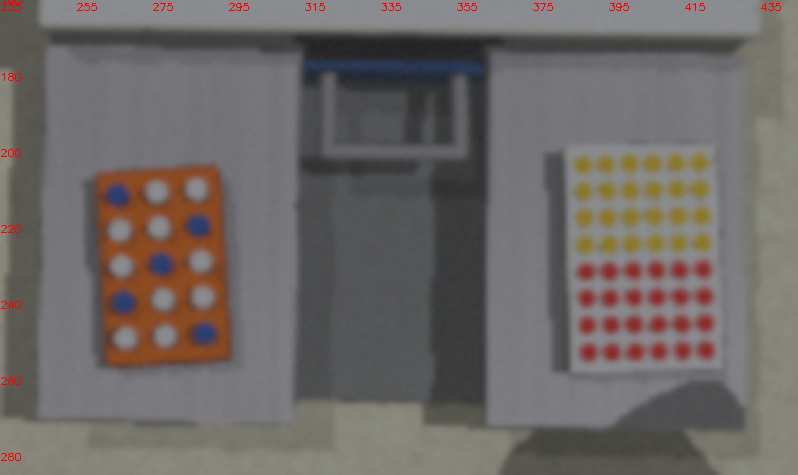

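Run:
```python
from h import *
f=load('top0')
P=lambda X,Y,z:px2w(f,235+(X+.5)/3.8-.5,160+(Y+.5)/3.8-.5,z)
for n,X,Y,z in[('LfL',38,418,.0595),('LfR',294,421,.0595),('RfL',487,427,.0595),('RfR',745,430,.0595),('inner L back',301,60,.0595),('inner R back',487,60,.0595),
 ('house L',40,25,.1),('house R',760,36,.1),('outer Lback',48,60,.0595),('outer R back',745,65,.0595),
 ('handleL',328,150,.055),('handleR',466,153,.055),('handlemid',397,152,.059),
 ('pTL',567,149,.0775),('pTR',715,147,.0775),('pBL',571,373,.0775),('pBR',721,369,.0775)]:
    print(n,P(X,Y,z).round(4))
# line fits via depth: left housing top
```

```text
LfL [0.4603 0.1469 0.0595]
LfR [0.4561 0.0022 0.0595]
RfL [ 0.4507 -0.1065  0.0595]
RfR [ 0.4465 -0.2514  0.0595]
inner L back [ 0.6628 -0.0054  0.0595]
inner R back [ 0.6607 -0.112   0.0595]
house L [0.6758 0.138  0.1   ]
house R [ 0.6616 -0.2576  0.1   ]
outer Lback [0.6658 0.14   0.0595]
outer R back [ 0.6548 -0.2594  0.0595]
handleL [ 0.6111 -0.02    0.055 ]
handleR [ 0.6078 -0.099   0.055 ]
handlemid [ 0.6085 -0.0593  0.059 ]
pTL [ 0.605  -0.1535  0.0775]
pTR [ 0.6045 -0.2361  0.0775]
pBL [ 0.4795 -0.1519  0.0775]
pBR [ 0.4803 -0.2348  0.0775]
```

Both shelf front corners and the housing edge give the same reader pose: origin (0.6685, -0.060), yaw -0.036. The plate sits at about (-0.121, -0.1385) in the reader frame. Next I'll compute the approach to hook the handle.

```bash
cat >> h.py <<'E'
from scipy.spatial.transform import Rotation as Ro
O=np.array([.6685,-.060]); YAW=-.036
c_,s_=np.cos(YAW),np.sin(YAW)
def r2w(x,y): return O+np.array([c_*x-s_*y, s_*x+c_*y])
def w2r(p): d=np.array(p[:2])-O; return np.array([c_*d[0]+s_*d[1],-s_*d[0]+c_*d[1]])
HOOK=np.pi+YAW; PUSH=YAW-np.pi/2
def goal(rx,ry,z,yaw):
    """shares for a move from the current pose to reader xy, world z, tool down with yaw"""
    s=arm.get_state(); R0=Ro.from_euler('xyz',s['ee_rot']); p=np.r_[r2w(rx,ry),z]
    d=R0.inv().apply(p-s['eef_pos']); t=(R0.inv()*Ro.from_euler('xyz',[np.pi,0,yaw])).as_rotvec()
    print('now r',w2r(s['eef_pos']).round(4),'z',s['eef_pos'][2].round(4),'rot',s['ee_rot'].round(4),'F',s['force'].round(1),'t',s['t'],'w',s['width'].round(4))
    print('shift share',(d/.3).round(4),'turn share',(t/np.radians(60)).round(4),'q',s['q'].round(2))
E
python3 - <<'E'
from h import *
goal(-.036,0,.2,HOOK)
E
```

```text
Traceback (most recent call last):
  File "h.py", line 28, in goal
    print('now r',w2r(s['eef_pos']).round(4),'z',s['eef_pos'][2].round(4),'rot',s['ee_rot'].round(4),'F',s['force'].round(1),'t',s['t'],'w',s['width'].round(4))
                                                                                                                                            ^^^^^^^^^^^^^^^^
AttributeError: 'float' object has no attribute 'round'
```

```bash
sed -i "s/s\['width'\].round(4)/round(s['width'],4)/" h.py
python3 - <<'E'
from h import *
goal(-.036,0,.2,HOOK)
E
```

```text
now r [-0.4133 -0.5878] z 0.2257 rot [ 3.1401e+00 -1.0000e-04 -2.7869e+00] F [-0.   0.6  0.6] t 0.1 w 0.0876
shift share [-1.9091  1.3327  0.0874] turn share [ 0.0014 -0.0004  0.3731] q [-0.93  0.36  0.01 -0.   -1.22 -0.29]
```

Moving halfway with the fingers closing.

```bash
python3 -m inch '1 -0.15 0.1 0 0 0 0;1 -0.3 0.2 0 0 0 0.1;1 -0.45 0.3 0 0 0 0.2;1 -0.6 0.42 0 0 0 0.3;1 -0.75 0.52 0 0 0 0.37;1 -0.87 0.62 0 0 0 0.37;1 -0.95 0.67 0 0 0 0.37;1 -0.95 0.67 0 0 0 0.37;1 -0.95 0.67 0 0 0 0.37' 20
python3 - <<'E'
from h import *
goal(-.036,0,.2,HOOK)
E
```

```text
t: 1.0
eef_pos: [0.4325, -0.3443, 0.2264]
ee_rot: [3.141, -0.0, 3.112]
force: [-0.5, -0.3, -0.6]
width: 0.0211
now r [-0.2256 -0.2926] z 0.2264 rot [ 3.1414e+00 -3.0000e-04  3.1118e+00] F [-0.5 -0.3 -0.6] t 1.0 w 0.0211
shift share [-0.6382  0.9714  0.0881] turn share [ 0.0001 -0.0003  0.0059] q [-0.32  0.16 -0.26 -0.   -1.15 -1.28]
```

```bash
python3 -m inch '1 -0.1 0.15 0 0 0 0;1 -0.2 0.3 0 0 0 0;1 -0.3 0.45 0 0 0 0;1 -0.4 0.6 0 0 0 0;1 -0.5 0.75 0 0 0 0.006;1 -0.58 0.88 0 0 0 0.006;1 -0.638 0.97 0.02 0 0 0.006;1 -0.638 0.97 0.05 0 0 0.006;1 -0.638 0.97 0.088 0 0 0.006;1 -0.638 0.97 0.088 0 0 0.006;1 -0.638 0.97 0.088 0 0 0.006' 20
python3 - <<'E'
from h import *
goal(-.036,0,.05,HOOK)
grab('top','top1');grab('side','side1')
E
```

```text
t: 2.1
eef_pos: [0.632, -0.0626, 0.2]
ee_rot: [-3.141, -0.001, 3.101]
force: [-0.7, 0.0, 0.3]
width: 0.0003
now r [-0.0364 -0.0039] z 0.2 rot [-3.1412e+00 -9.0000e-04  3.1007e+00] F [-0.7  0.   0.3] t 2.1 w 0.0003
shift share [-0.0017  0.0132  0.4999] turn share [-0.0004 -0.0008 -0.0046] q [ 0.21  0.31 -0.12  0.   -1.14 -1.82]
```

View pics/side1.png

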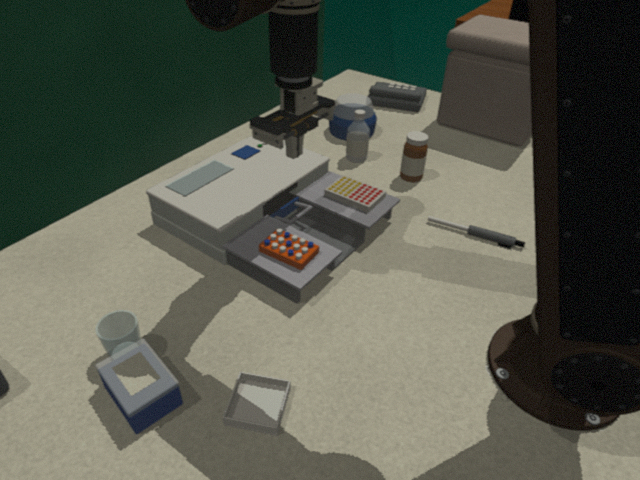

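The gripper is above the drawer front, fingers near (293,145) in the side view. Now I'll descend behind the bar.

```bash
python3 -m inch '1 0 0.013 0.1 0 0 -0.005;1 0 0.013 0.2 0 0 -0.005;1 0 0.013 0.3 0 0 -0.005;1 0 0.013 0.38 0 0 -0.005;1 0 0.013 0.44 0 0 -0.005;1 0 0.013 0.48 0 0 -0.005;1 0 0.013 0.505 0 0 -0.005;1 0 0.013 0.505 0 0 -0.005' 20
python3 - <<'E'
from h import *
goal(-.0601-.19+.0145,0,.05,HOOK)
grab('side','side2')
E
```

```text
t: 3.0
eef_pos: [0.6326, -0.0573, 0.0484]
ee_rot: [-3.141, -0.001, 3.107]
force: [-0.8, 0.6, 0.1]
width: 0.0004
now r [-0.0359  0.0014] z 0.0484 rot [-3.1414e+00 -6.0000e-04  3.1075e+00] F [-0.8  0.6  0.1] t 3.0 w 0.0004
shift share [ 0.6656 -0.0035 -0.0051] turn share [-0.0001 -0.0005  0.0018] q [ 0.22  0.45 -0.29  0.   -0.83 -1.82]
```

View pics/side2.png

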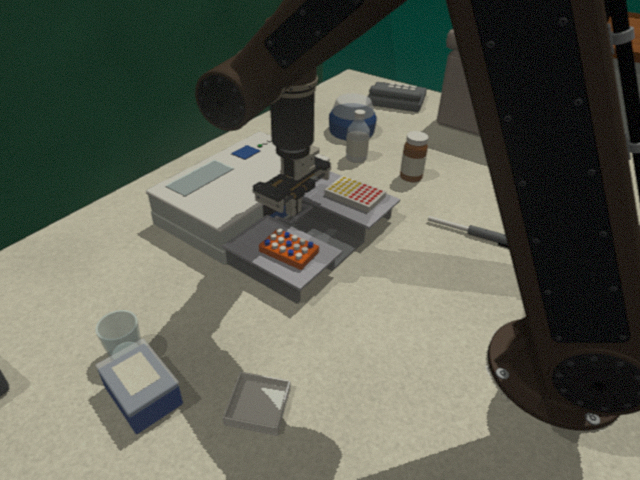

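Run:
```python
from h import *
f=load('top0')
P=np.array([np.r_[w2r(p:=px2w(f,u,v)),p[2]] for v in range(203,260) for u in range(258,298)])
m=P[:,2]>.075
print(np.percentile(P[:,2],[50,90,95,99,100]).round(4)); print(P[m].min(0),P[m].max(0))
```

```text
[0.0796 0.0879 0.0891 0.0911 1.013 ]
[-0.23151218  0.04239544  0.07504846] [-0.0722228   0.16791594  1.01296712]
```

```bash
python3 -m inch '1 0.03 0 0 0 0 0;1 0.06 0 0 0 0 0;1 0.11 0 0 0 0 0;1 0.17 0 0 0 0 0;1 0.23 0 0 0 0 0;1 0.29 0 0 0 0 0;1 0.35 0 0 0 0 0;1 0.41 0 0 0 0 0;1 0.47 0 0 0 0 0;1 0.52 0 0 0 0 0;1 0.56 0 0 0 0 0;1 0.59 0 0 0 0 0' 20
python3 - <<'E'
from h import *
goal(-.2421+.0145,0,.05,HOOK)
E
```

```text
t: 4.25
eef_pos: [0.457, -0.0506, 0.0501]
ee_rot: [3.14, 0.005, 3.109]
force: [5.4, -1.5, 1.7]
width: 0.0005
now r [-0.2117  0.0018] z 0.0501 rot [3.1405 0.0046 3.1088] F [ 5.4 -1.5  1.7] t 4.25 w 0.0005
shift share [ 0.0531 -0.0059  0.    ] turn share [0.0011 0.0044 0.003 ] q [ 0.32  0.21 -0.68  0.   -0.68 -1.92]
```

```bash
python3 -m inch '1 0.01 0 0 0 0 0;1 0.02 0 0 0 0 0;1 0.03 0 0 0 0 0;1 0.04 0 0 0 0 0;1 0.05 0 0 0 0 0;1 0.055 0 0 0 0 0;1 0.055 0 0 0 0 0'
python3 - <<'E'
from h import *
goal(-.2421+.0145,0,.05,HOOK)
E
```

```text
t: 4.95
eef_pos: [0.4421, -0.05, 0.0498]
ee_rot: [3.141, 0.005, 3.109]
force: [8.0, -2.9, 2.0]
width: 0.0004
now r [-0.2266  0.0019] z 0.0498 rot [3.1409 0.0048 3.1091] F [ 8.  -2.9  2. ] t 4.95 w 0.0004
shift share [ 0.0035 -0.0062 -0.0008] turn share [0.0007 0.0046 0.0034] q [ 0.33  0.18 -0.71  0.   -0.67 -1.94]
```

```bash
python3 -m inch '1 0.007 0 0 0 0 0;1 0.014 0 0 0 0 0;1 0.02 0 0 0 0 0;1 0.02 0 0 0 0 0'
python3 - <<'E'
from h import *
goal(-.2421+.0145,0,.05,HOOK)
E
```

```text
t: 5.35
eef_pos: [0.4417, -0.0487, 0.0511]
ee_rot: [3.139, 0.014, 3.111]
force: [21.3, -7.3, -6.4]
width: 0.0006
now r [-0.227   0.0031] z 0.0511 rot [3.1391 0.0143 3.111 ] F [21.3 -7.3 -6.4] t 5.35 w 0.0006
shift share [ 0.002  -0.0103  0.0035] turn share [0.0024 0.0136 0.0052] q [ 0.34  0.18 -0.72  0.   -0.66 -1.94]
```

Force jumped to 21 N with no further motion, so the drawer is at its stop with the handle at about -0.2415, as expected. Next I'll release and lift.

```bash
python3 -m inch '1 -0.03 0 0 0 0 0;1 -0.055 0 0 0 0 0;1 -0.055 0 0 0 0 0;1 -0.055 0 -0.1 0 0 0;1 -0.055 0 -0.25 0 0 0;1 -0.055 0 -0.4 0 0 0;1 -0.055 0.15 -0.4 0 0 0;1 -0.055 0.3 -0.4 0 0 -0.1;1 -0.055 0.45 -0.4 0 0 -0.2;1 -0.055 0.6 -0.4 0 0 -0.3;1 -0.055 0.65 -0.4 0 0 -0.4;1 -0.055 0.65 -0.4 0 0 -0.5'
python3 - <<'E'
from h import *
goal(-.1213,-.199,.15,PUSH)
grab('top','top3')
grab('side','side3')
E
```

```text
t: 6.55
eef_pos: [0.4555, 0.1458, 0.1679]
ee_rot: [-3.142, -0.002, -2.645]
force: [0.5, -0.6, -0.1]
width: 0.0003
now r [-0.2203  0.198 ] z 0.1679 rot [-3.1416e+00 -2.3000e-03 -2.6448e+00] F [ 0.5 -0.6 -0.1] t 6.55 w 0.0003
shift share [ 0.3878 -1.3073  0.0605] turn share [ 0.0011 -0.002  -0.9912] q [ 0.72  0.08 -0.49 -0.   -1.   -1.8 ]
```

View pics/side3.png

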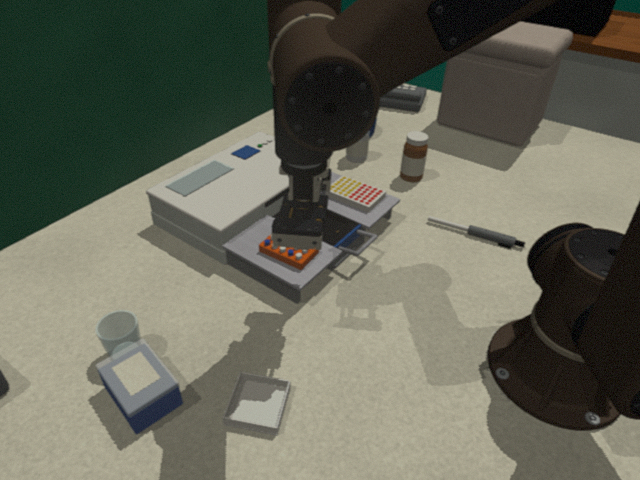

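View pics/top3.png

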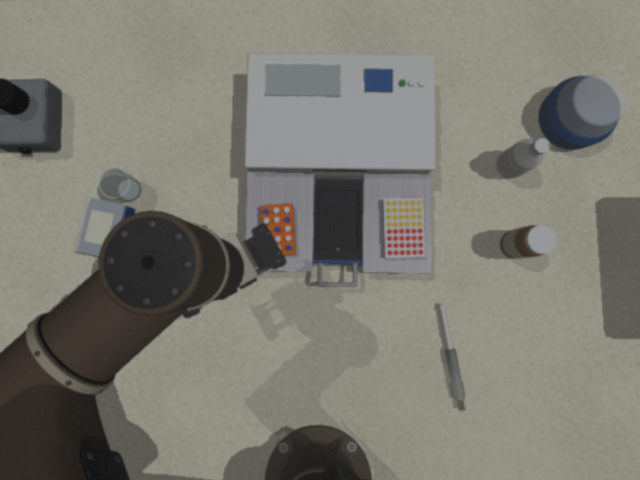

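I shifted toward +y, the wrong way, but that was harmless at that height. The drawer is out: pocket around (338,215), plunger at (338,249), blue front at v≈262. I'll zoom in and refine the numbers.

Run:
```python
from h import *
f=load('top3')
c=f['img'][165:290,285:445][:,:,::-1]
c=cv2.resize(c,None,fx=4.8,fy=4.8,interpolation=cv2.INTER_CUBIC)
c=cv2.convertScaleAbs(c,alpha=1.6)
cv2.imwrite('pics/c3.png',c)
```

```text
(no output)
```

View pics/c3.png

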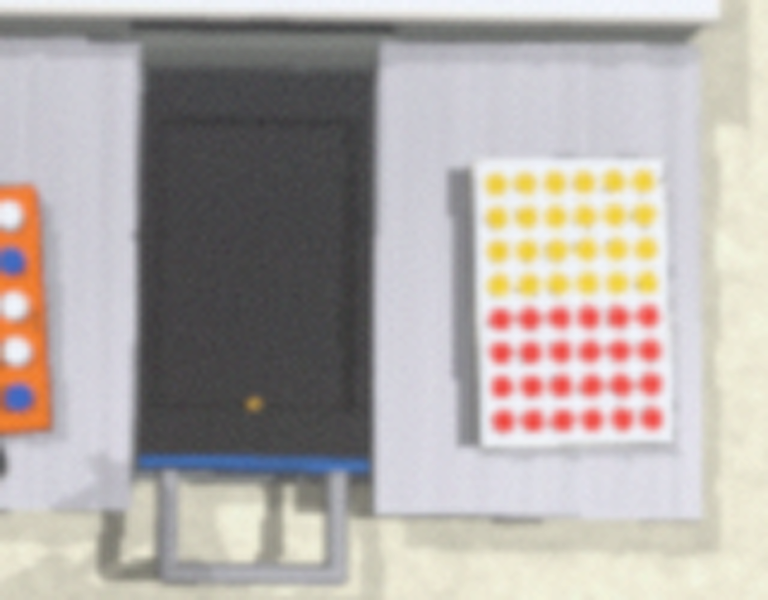

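Run:
```python
from h import *
f=load('top3')
def P(n,X,Y,z):
    p=px2w(f,285+(X+.5)/4.8-.5,165+(Y+.5)/4.8-.5,z); print(n,w2r(p).round(4))
P('pTL',474,161,.0775);P('pTR',663,159,.0775);P('pBL',481,446,.0775);P('pBR',672,441,.0775)
P('nose',255,404,.0535)
P('pocket TL',160,121,.058);P('pTR',347,121,.058);P('pBL',157,409,.058);P('pBR',349,409,.058)
P('blueL',139,461,.058);P('blueR',370,466,.058);P('blue top L',139,456,.058)
P('handle',255,573,.059)
P('shelf inner R front',375,511,.0595);P('shelf outer R front',701,516,.0595)
P('shelf inner L front',125,508,.0595)
print(px2w(f,338,262))
```

```text
pTL [-0.0586 -0.0946]
pTR [-0.0563 -0.1782]
pBL [-0.185  -0.0985]
pBR [-0.1813 -0.182 ]
nose [-0.1666 -0.0002]
pocket TL [-0.039   0.0449]
pTR [-0.0376 -0.0399]
pBL [-0.17    0.0439]
pBR [-0.1684 -0.0422]
blueL [-0.1935  0.0516]
blueR [-0.1938 -0.0518]
blue top L [-0.1912  0.0516]
handle [-0.2425 -0.001 ]
shelf inner R front [-0.2139 -0.0541]
shelf outer R front [-0.2135 -0.1992]
shelf inner L front [-0.2146  0.0575]
[ 0.47314022 -0.05392188  0.05874191]
```

Everything agrees with the spec. The plate centre is (-0.120, -0.138), rotated +0.03 relative to the reader, and its front edge will overlap the front deck by about 17 mm. So I can push across in y, let the rear end dip shallowly into the pocket, and then push back in x.

```bash
python3 -m inch '0 0.05 -0.15 0 0 0 -0.14;0 0.1 -0.3 0 0 0 -0.28;0 0.13 -0.42 0 0 0 -0.42;0 0.17 -0.55 0 0 0 -0.56;0 0.21 -0.68 0 0 0 -0.7;0 0.25 -0.8 0 0 0 -0.84;0 0.28 -0.92 0 0 0 -0.98;0 0.3 -0.98 0 0 0 -0.99;0 0.3 -0.98 0 0 0 -0.99;0 0.3 -0.98 0 0 0 -0.99;0 0.3 -0.98 0 0 0 -0.99' 20
python3 - <<'E'
from h import *
goal(-.1203,-.202,.10,PUSH)
E
```

```text
t: 7.75
eef_pos: [0.5148, -0.1574, 0.1684]
ee_rot: [3.141, 0.0, -1.618]
force: [-0.5, -0.1, -0.3]
width: 0.083
now r [-0.1501 -0.1029] z 0.1684 rot [ 3.1408e+00  2.0000e-04 -1.6178e+00] F [-0.5 -0.1 -0.3] t 7.75 w 0.083
shift share [ 0.3293 -0.1032  0.228 ] turn share [ 0.0007  0.0002 -0.0105] q [ 0.07  0.18 -0.37 -0.   -1.02 -0.11]
```

```bash
python3 -m inch '0 0.1 -0.03 0 0 0 -0.01;0 0.2 -0.06 0 0 0 -0.01;0 0.28 -0.09 0 0 0 -0.01;0 0.329 -0.103 0 0 0 -0.01;0 0.329 -0.103 0.1 0 0 -0.01;0 0.329 -0.103 0.2 0 0 -0.01;0 0.329 -0.103 0.228 0 0 -0.01;0 0.329 -0.103 0.228 0 0 -0.01'
python3 - <<'E'
from h import *
goal(-.1203,-.202,.0625,PUSH)
grab('top','top4')
f=load('top4')
c=cv2.resize(f['img'][165:290,285:445][:,:,::-1],None,fx=4.8,fy=4.8,interpolation=cv2.INTER_CUBIC)
cv2.imwrite('pics/c4.png',c)
E
```

```text
t: 8.55
eef_pos: [0.5411, -0.2569, 0.0993]
ee_rot: [3.139, 0.0, -1.604]
force: [0.3, -0.2, 0.2]
width: 0.0874
now r [-0.1202 -0.2013] z 0.0993 rot [ 3.1387e+00  3.0000e-04 -1.6043e+00] F [ 0.3 -0.2  0.2] t 8.55 w 0.0874
shift share [ 2.200e-03 -1.000e-04  1.226e-01] turn share [0.0027 0.0003 0.0024] q [-0.12  0.35 -0.32 -0.   -0.91  0.08]
```

View pics/c4.png

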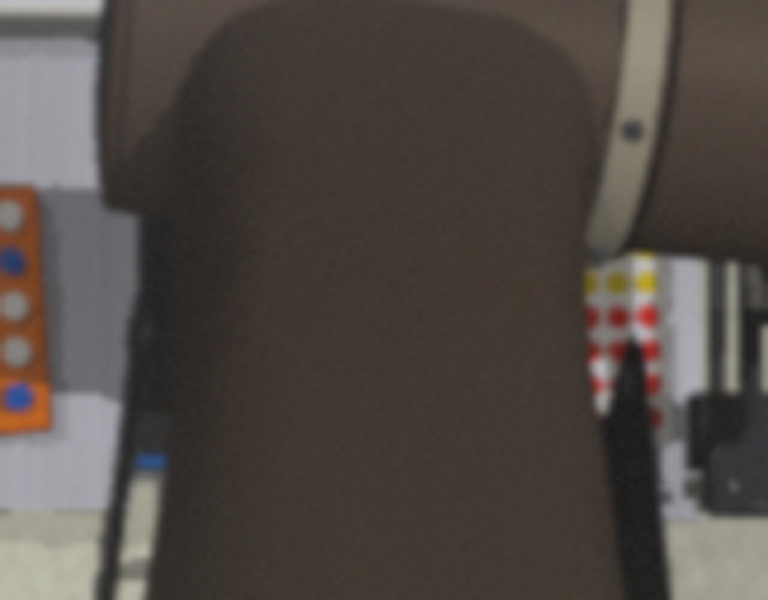

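The arm hides the plate's middle, but the finger at about (700,450) is clear to the right of the plate edge at X≈665. Descending.

```bash
python3 -m inch '0 0 0 0.04 0 0 0;0 0 0 0.08 0 0 0;0 0 0 0.11 0 0 0;0 0 0 0.124 0 0 0;0 0 0 0.124 0 0 0'
python3 - <<'E'
from h import *
goal(-.1203,-.185,.062,PUSH)
grab('side','side4')
f=load('side4')
c=cv2.resize(f['img'][130:260,260:460][:,:,::-1],None,fx=4,fy=4,interpolation=cv2.INTER_CUBIC)
cv2.imwrite('pics/c5.png',c)
E
```

```text
t: 9.1
eef_pos: [0.5415, -0.2576, 0.0622]
ee_rot: [3.14, 0.0, -1.605]
force: [0.5, 0.5, 0.7]
width: 0.0875
now r [-0.1198 -0.202 ] z 0.0622 rot [ 3.1401e+00  2.0000e-04 -1.6046e+00] F [0.5 0.5 0.7] t 9.1 w 0.0875
shift share [-0.0567  0.0014  0.0007] turn share [0.0014 0.0002 0.0021] q [-0.12  0.39 -0.36 -0.   -0.83  0.08]
```

View pics/c5.png

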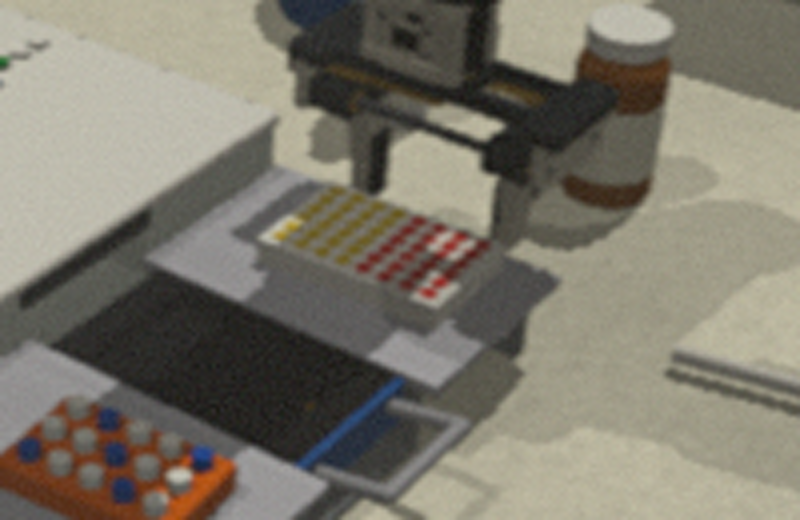

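The two fingers stand astride the plate's outer edge. Pushing across now.

```bash
python3 -m inch '0 -0.02 0 0 0 0 0.002;0 -0.04 0 0 0 0 0.002;0 -0.065 0 0 0 0 0.002;0 -0.095 0 0 0 0 0.002;0 -0.125 0 0 0 0 0.002;0 -0.155 0 0 0 0 0.002;0 -0.185 0 0 0 0 0.002;0 -0.215 0 0 0 0 0.002;0 -0.245 0 0 0 0 0.002;0 -0.27 0 0 0 0 0.002;0 -0.29 0 0 0 0 0.002;0 -0.3 0 0 0 0 0.002'
python3 - <<'E'
from h import *
goal(-.1203,-.052,.062,PUSH)
grab('side','side6')
f=load('side6')
c=cv2.resize(f['img'][130:260,220:420][:,:,::-1],None,fx=4,fy=4,interpolation=cv2.INTER_CUBIC)
cv2.imwrite('pics/c6.png',c)
E
```

```text
t: 10.35
eef_pos: [0.545, -0.1671, 0.063]
ee_rot: [3.142, 0.0, -1.606]
force: [-0.0, -0.4, 1.0]
width: 0.0874
now r [-0.1196 -0.1115] z 0.063 rot [ 3.1415  0.     -1.6062] F [-0.  -0.4  1. ] t 10.35 w 0.0874
shift share [-0.1982  0.0023  0.0035] turn share [0.0001 0.     0.0006] q [ 0.05  0.35 -0.42 -0.   -0.8  -0.08]
```

View pics/c6.png

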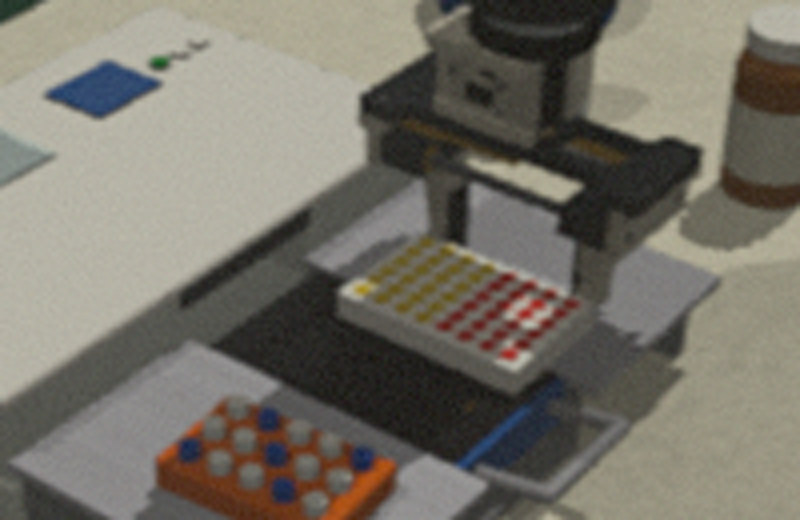

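```bash
python3 -m inch '0 -0.015 0 0.002 0 0 0;0 -0.035 0 0.003 0 0 0;0 -0.055 0 0.003 0 0 0;0 -0.075 0 0.003 0 0 0;0 -0.095 0 0.003 0 0 0;0 -0.115 0 0.003 0 0 0;0 -0.13 0 0.003 0 0 0;0 -0.145 0 0.003 0 0 0;0 -0.155 0 0.003 0 0 0;0 -0.16 0 0.003 0 0 0;0 -0.16 0 0.003 0 0 0'
python3 - <<'E'
from h import *
goal(-.1203,-.052,.062,PUSH)
grab('side','side7')
f=load('side7')
c=cv2.resize(f['img'][130:260,220:420][:,:,::-1],None,fx=4,fy=4,interpolation=cv2.INTER_CUBIC)
cv2.imwrite('pics/c7.png',c)
E
```

```text
t: 11.5
eef_pos: [0.5467, -0.1195, 0.0622]
ee_rot: [-3.142, 0.0, -1.606]
force: [0.0, -0.7, -0.4]
width: 0.0874
now r [-0.1195 -0.0639] z 0.0622 rot [-3.1415e+00  1.0000e-04 -1.6064e+00] F [ 0.  -0.7 -0.4] t 11.5 w 0.0874
shift share [-0.0395  0.0025  0.0006] turn share [-0.      0.0001  0.0003] q [ 0.13  0.33 -0.45 -0.   -0.79 -0.17]
```

View pics/c7.png

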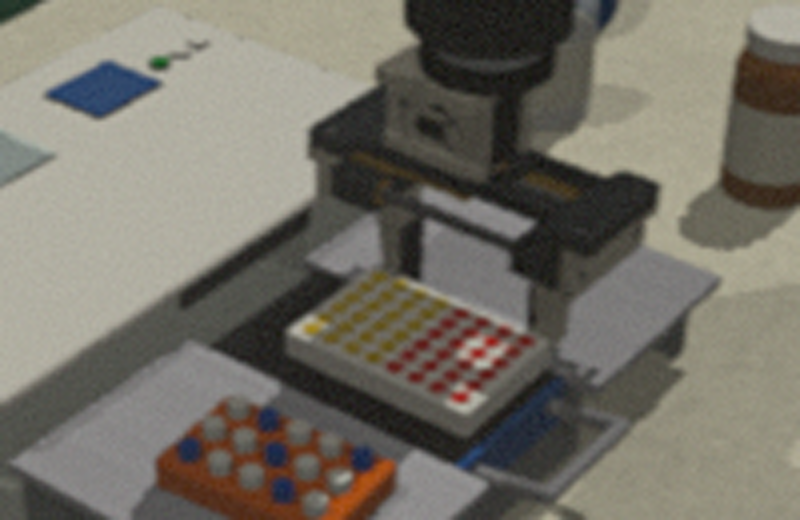

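The plate rides level, straddling the pocket. Now the last slow stretch.

```bash
python3 -m inch '0 -0.005 0 0 0 0 0;0 -0.01 0 0 0 0 0;0 -0.015 0 0 0 0 0;0 -0.02 0 0 0 0 0;0 -0.025 0 0 0 0 0;0 -0.028 0 0 0 0 0;0 -0.031 0 0 0 0 0;0 -0.034 0 0 0 0 0;0 -0.037 0 0 0 0 0;0 -0.039 0 0 0 0 0;0 -0.039 0 0 0 0 0'
python3 - <<'E'
from h import *
goal(-.1203,-.052,.062,PUSH)
grab('side','side8')
f=load('side8')
c=cv2.resize(f['img'][130:260,220:420][:,:,::-1],None,fx=4,fy=4,interpolation=cv2.INTER_CUBIC)
cv2.imwrite('pics/c8.png',c)
E
```

```text
t: 12.65
eef_pos: [0.5472, -0.1079, 0.0622]
ee_rot: [-3.141, 0.0, -1.607]
force: [0.3, -0.5, 0.4]
width: 0.0876
now r [-0.1195 -0.0523] z 0.0622 rot [-3.1415e+00  1.0000e-04 -1.6065e+00] F [ 0.3 -0.5  0.4] t 12.65 w 0.0876
shift share [-0.0009  0.0026  0.0006] turn share [-0.0001  0.0001  0.0003] q [ 0.16  0.33 -0.45 -0.   -0.79 -0.19]
```

View pics/c8.png

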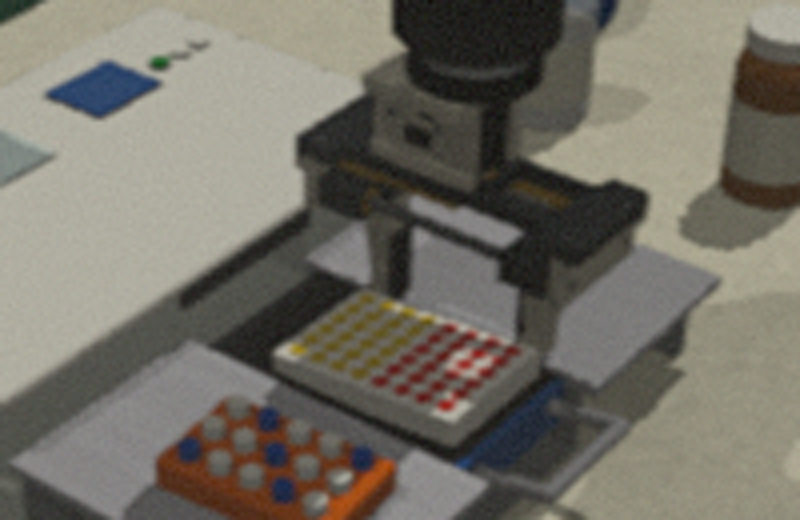

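```bash
cat >> h.py <<'E'
def platefit(n):
    f=load(n); H,W=f['range_z'].shape; v,u=np.mgrid[0:H,0:W]; r=f['range_z'].astype(float)
    T=np.linalg.inv(f['extrinsics'])
    c=np.stack([(u-f['cx'])/f['fx']*r,-(v-f['cy'])/f['fy']*r,-r,np.ones_like(r)],-1)@T.T
    im=f['img'].astype(int); 
    d=c[...,:2]-O; x=c_*d[...,0]+s_*d[...,1]; y=-s_*d[...,0]+c_*d[...,1]; z=c[...,2]
    m=(r>0)&(x>-.18)&(x<-.045)&(abs(y)<.05)&(z>.06)&(z<.088)&(im.sum(-1)>90)
    A=np.c_[x[m],y[m],np.ones(m.sum())]; k=np.ones(len(A),bool)
    for _ in range(8):
        w=np.linalg.lstsq(A[k],z[m][k],rcond=None)[0]; e=z[m]-A@w; k=abs(e)<.003
    print(n,'slope x %.4f y %.4f'%(w[0],w[1]),'z at front %.4f rear %.4f'%(w[2]+w[0]*-.165,w[2]+w[0]*-.037),'n',k.sum(),'std',e[k].std().round(4))
E
python3 - <<'E'
from h import *
platefit('side8');platefit('side7')
E
```

```text
side8 slope x -0.0902 y -0.0050 z at front 0.0757 rear 0.0641 n 1174 std 0.0012
side7 slope x -0.0044 y -0.0229 z at front 0.0765 rear 0.0760 n 1208 std 0.0012
```

The rear end has dipped onto the floor at a 5° slope, as planned, and the front still rests on the deck. I'll back off, lift and turn round to the front end.

```bash
python3 -m inch '0 0.03 0 0 0 0 0;0 0.05 0 0 0 0 0;0 0.05 0 -0.1 0 0 0;0 0.05 0 -0.25 0 0 0;0.6 0.05 0.1 -0.3 0 0 0.14;0.6 0 0.2 -0.3 0 0 0.28;0.6 -0.1 0.3 -0.3 0 0 0.42;0.6 -0.17 0.3 -0.3 0 0 0.56;0.6 -0.17 0.3 -0.3 0 0 0.7;0.6 -0.17 0.3 -0.3 0 0 0.84;0.6 -0.17 0.3 -0.3 0 0 0.98;0.6 -0.17 0.3 -0.3 0 0 0.98' 20
python3 - <<'E'
from h import *
goal(-.203,0,.09,HOOK)
E
```

```text
t: 13.9
eef_pos: [0.4589, -0.0542, 0.1522]
ee_rot: [3.142, 0.0, -2.635]
force: [-0.1, 0.2, 0.6]
width: 0.0359
now r [-0.2096 -0.0017] z 0.1522 rot [ 3.1415e+00  2.0000e-04 -2.6355e+00] F [-0.1  0.2  0.6] t 13.9 w 0.0359
shift share [-0.0219 -0.0065  0.2075] turn share [1.000e-04 2.000e-04 5.177e-01] q [ 0.31  0.07 -0.55 -0.   -0.95 -1.37]
```

```bash
python3 -m inch '0.6 -0.02 -0.006 0.05 0 0 0.14;0.6 -0.02 -0.006 0.1 0 0 0.28;0.6 -0.02 -0.006 0.15 0 0 0.42;0.6 -0.02 -0.006 0.2 0 0 0.517;0.6 -0.02 -0.006 0.2 0 0 0.517;0.6 -0.02 -0.006 0.2 0 0 0.517'
python3 - <<'E'
from h import *
goal(-.203,0,.062,HOOK)
for n in('side','top'):
    f=grab(n,n+'9')
f=load('side9')
c=cv2.resize(f['img'][130:260,220:420][:,:,::-1],None,fx=4,fy=4,interpolation=cv2.INTER_CUBIC)
cv2.imwrite('pics/c9.png',c)
platefit('side9')
E
```

```text
t: 14.5
eef_pos: [0.4652, -0.0528, 0.0923]
ee_rot: [-3.141, -0.0, 3.114]
force: [-0.5, -0.3, 0.8]
width: 0.0351
now r [-2.034e-01 -1.000e-04] z 0.0923 rot [-3.1412e+00 -5.0000e-04  3.1144e+00] F [-0.5 -0.3  0.8] t 14.5 w 0.0351
shift share [-0.0015  0.0005  0.1012] turn share [-0.0004 -0.0004  0.0085] q [ 0.31  0.16 -0.61  0.   -0.8  -1.91]
side9 slope x -0.0912 y -0.0084 z at front 0.0759 rear 0.0642 n 817 std 0.0012
```

View pics/c9.png

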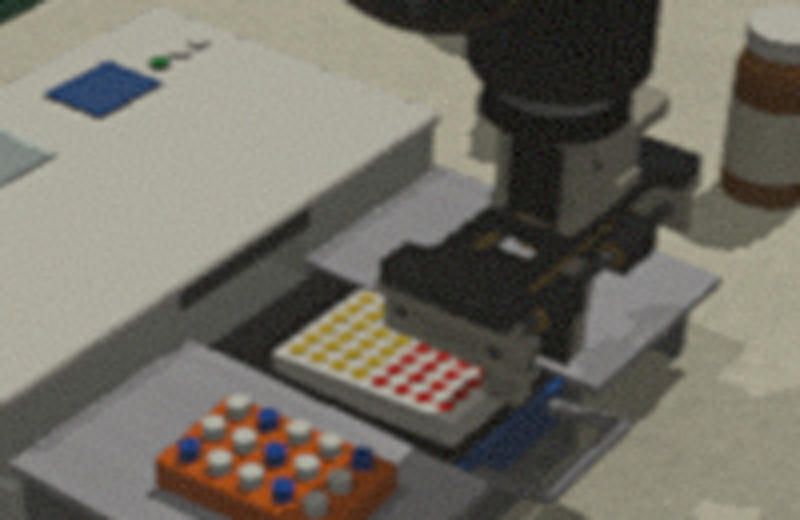

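View pics/top9.png

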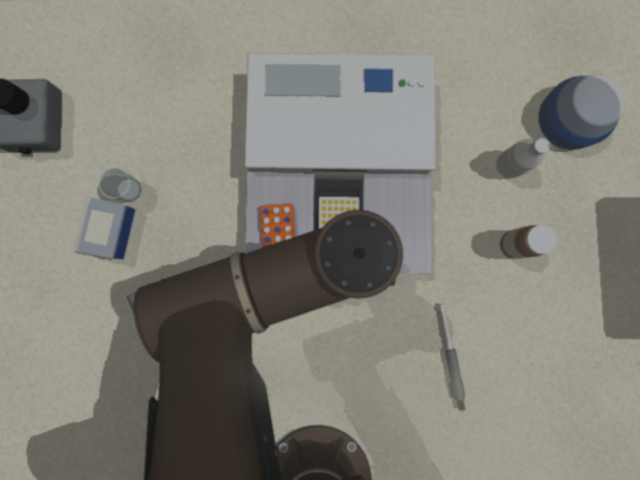

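The plate is in the pocket with its rear dipped, and the fingers are in front of its front end. Descend and push it back.

```bash
python3 -m inch '0.6 0 0 0.05 0 0 0.008;0.6 0 0 0.085 0 0 0.008;0.6 0 0 0.101 0 0 0.008;0.6 0 0 0.101 0 0 0.008;0.6 -0.015 0 0.101 0 0 0.008;0.6 -0.03 0 0.101 0 0 0.008;0.6 -0.04 0 0.101 0 0 0.008;0.6 -0.05 0 0.101 0 0 0.008;0.6 -0.06 0 0.101 0 0 0.008;0.6 -0.068 0 0.101 0 0 0.008;0.6 -0.075 0 0.101 0 0 0.008;0.6 -0.075 0 0.101 0 0 0.008'
python3 - <<'E'
from h import *
goal(-.1755,0,.062,HOOK)
f=grab('side','side10')
c=cv2.resize(f['img'][130:260,220:420][:,:,::-1],None,fx=4,fy=4,interpolation=cv2.INTER_CUBIC)
cv2.imwrite('pics/c10.png',c)
platefit('side10')
E
```

```text
t: 15.8
eef_pos: [0.488, -0.0532, 0.0619]
ee_rot: [-3.142, 0.0, 3.101]
force: [-0.6, 0.2, -0.8]
width: 0.0349
now r [-0.1806  0.0003] z 0.0619 rot [-3.1416e+00  3.0000e-04  3.1006e+00] F [-0.6  0.2 -0.8] t 15.8 w 0.0349
shift share [-0.0171 -0.0008 -0.0004] turn share [-0.      0.0002 -0.0048] q [ 0.29  0.24 -0.6   0.   -0.74 -1.9 ]
side10 slope x -0.0749 y -0.0028 z at front 0.0750 rear 0.0655 n 416 std 0.0013
```

View pics/c10.png

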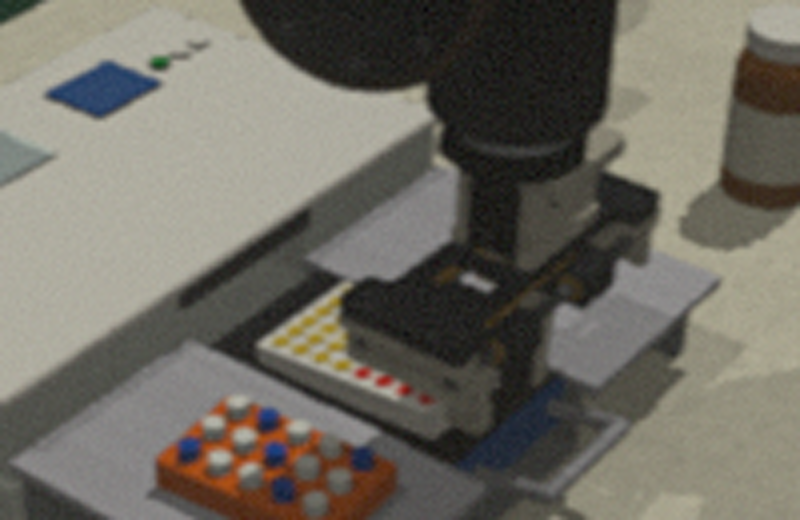

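```bash
python3 -m inch '0.6 -0.004 0 0 0 0 -0.005;0.6 -0.008 0 0 0 0 -0.005;0.6 -0.012 0 0 0 0 -0.005;0.6 -0.015 0 0 0 0 -0.005;0.6 -0.018 0 0 0 0 -0.005;0.6 -0.018 0 0 0 0 -0.005'
python3 - <<'E'
from h import *
goal(-.1755,0,.062,HOOK)
f=grab('side','side11')
c=cv2.resize(f['img'][130:260,220:420][:,:,::-1],None,fx=4,fy=4,interpolation=cv2.INTER_CUBIC)
cv2.imwrite('pics/c11.png',c)
platefit('side11')
E
```

```text
t: 16.45
eef_pos: [0.4929, -0.0535, 0.0618]
ee_rot: [-3.142, -0.0, 3.106]
force: [-0.8, 0.2, -0.5]
width: 0.035
now r [-0.1757  0.0002] z 0.0618 rot [-3.1415e+00 -3.0000e-04  3.1057e+00] F [-0.8  0.2 -0.5] t 16.45 w 0.035
shift share [-0.0006 -0.0006 -0.0007] turn share [-0.     -0.0003  0.0001] q [ 0.29  0.24 -0.59 -0.   -0.74 -1.9 ]
side11 slope x -0.0579 y -0.0036 z at front 0.0734 rear 0.0660 n 392 std 0.0013
```

View pics/c11.png

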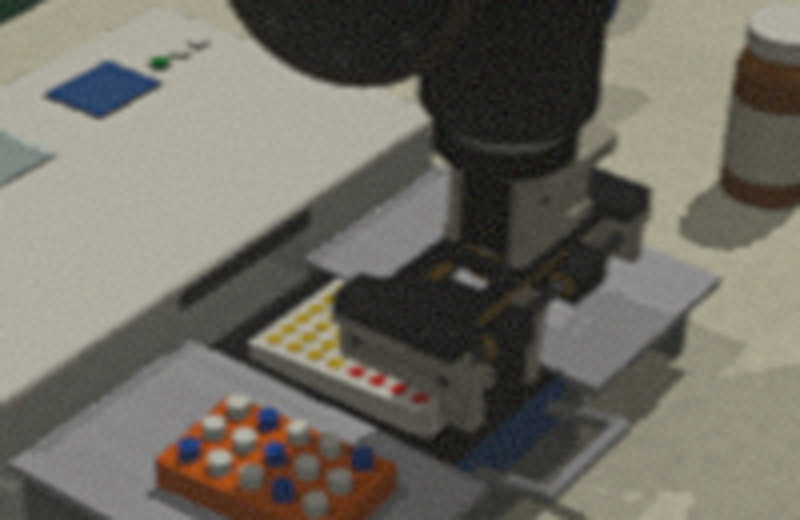

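```bash
python3 -m inch '0.6 -0.002 0 0 0 0 0;0.6 -0.004 0 0 0 0 0;0.6 -0.006 0 0 0 0 0;0.6 -0.006 0 0 0 0 0'
python3 - <<'E'
from h import *
goal(-.1755,0,.062,HOOK)
f=grab('side','side12')
platefit('side12')
E
```

```text
t: 16.9
eef_pos: [0.4937, -0.0537, 0.0615]
ee_rot: [-3.141, -0.002, 3.105]
force: [-4.6, 0.5, 1.1]
width: 0.0354
now r [-0.1749  0.    ] z 0.0615 rot [-3.1413e+00 -2.0000e-03  3.1055e+00] F [-4.6  0.5  1.1] t 16.9 w 0.0354
shift share [ 0.002  -0.0001 -0.0017] turn share [-0.0003 -0.0019 -0.0001] q [ 0.29  0.25 -0.59 -0.   -0.74 -1.89]
side12 slope x -0.0573 y 0.0044 z at front 0.0731 rear 0.0658 n 410 std 0.0013
```

Rear contact is at 4.6 N. I'll back off, close the fingers and rise above the front rim.

```bash
python3 -m inch '0.6 0.02 0 0 0 0 0;0.6 0.04 0 0 0 0 0;1 0.04 0 -0.06 0 0 0;1 0.04 0 -0.13 0 0 0;1 0.04 0 -0.13 0 0 0;1 0.04 0 -0.13 0 0 0;1 0.04 0 -0.13 0 0 0;1 0.04 0 -0.13 0 0 0' 20
python3 - <<'E'
from h import *
goal(-.1690,0,.085,HOOK)
f=grab('side','side13')
c=cv2.resize(f['img'][130:260,220:420][:,:,::-1],None,fx=4,fy=4,interpolation=cv2.INTER_CUBIC)
cv2.imwrite('pics/c13.png',c)
platefit('side13')
E
```

```text
t: 17.75
eef_pos: [0.4824, -0.0531, 0.1003]
ee_rot: [-3.141, -0.001, 3.106]
force: [-0.0, -0.1, 0.2]
width: 0.0004
now r [-0.1862  0.0002] z 0.1003 rot [-3.1414e+00 -8.0000e-04  3.1057e+00] F [-0.  -0.1  0.2] t 17.75 w 0.0004
shift share [-0.0575 -0.0005  0.0509] turn share [-0.0002 -0.0008  0.0001] q [ 0.3   0.17 -0.57 -0.   -0.83 -1.9 ]
side13 slope x -0.0625 y -0.0007 z at front 0.0739 rear 0.0658 n 896 std 0.0012
```

View pics/c13.png

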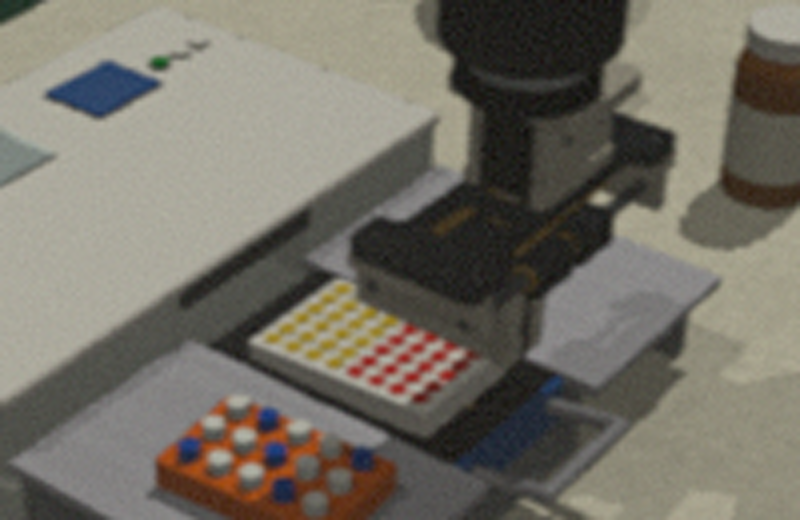

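The plate's front is 8 mm up on the plunger and its rear is on the floor. Pressing on the front rim.

```bash
python3 -m inch '1 -0.03 0 0.03 0 0 0;1 -0.057 0 0.05 0 0 0;1 -0.057 0 0.07 0 0 0;1 -0.057 0 0.08 0 0 0;1 -0.057 0 0.088 0 0 0;1 -0.057 0 0.094 0 0 0;1 -0.057 0 0.1 0 0 0;1 -0.057 0 0.106 0 0 0'
python3 - <<'E'
from h import *
goal(-.1690,0,.066,HOOK)
f=grab('side','side14')
platefit('side14')
E
```

```text
t: 18.6
eef_pos: [0.4995, -0.0538, 0.0693]
ee_rot: [-3.142, -0.0, 3.106]
force: [-2.1, 0.1, 3.2]
width: 0.0006
now r [-1.691e-01  1.000e-04] z 0.0693 rot [-3.1415e+00 -1.0000e-04  3.1058e+00] F [-2.1  0.1  3.2] t 18.6 w 0.0006
shift share [-0.0004 -0.0003  0.0108] turn share [-0.0001 -0.0001  0.0002] q [ 0.28  0.24 -0.57  0.   -0.76 -1.89]
side14 slope x -0.0244 y -0.0189 z at front 0.0691 rear 0.0660 n 512 std 0.0013
```

```bash
python3 -m inch '1 0 0 0.003 0 0 0;1 0 0 0.006 0 0 0;1 0 0 0.009 0 0 0;1 0 0 0.012 0 0 0;1 0 0 0.015 0 0 0;1 0 0 0.018 0 0 0;1 0 0 0.018 0 0 0'
python3 - <<'E'
from h import *
goal(-.1690,0,.066,HOOK)
f=grab('side','side15')
platefit('side15')
E
```

```text
t: 19.35
eef_pos: [0.5018, -0.0537, 0.0658]
ee_rot: [-3.141, 0.004, 3.107]
force: [-3.1, -1.0, 19.8]
width: 0.0003
now r [-0.1668  0.0003] z 0.0658 rot [-3.1415  0.0039  3.1072] F [-3.1 -1.  19.8] t 19.35 w 0.0003
shift share [ 0.0074 -0.001  -0.0005] turn share [-0.0001  0.0037  0.0015] q [ 0.28  0.25 -0.57  0.   -0.75 -1.89]
side15 slope x -0.0001 y -0.0353 z at front 0.0666 rear 0.0666 n 473 std 0.0013
```

z = 0.0658 with a stiff 20 N reaction means the front is down. I'll lift and move away for a clear check.

```bash
python3 -m inch '1 0 0 -0.02 0 0 0;1 0 0 -0.15 0 0 0;1 0 0 -0.3 0 0 0;1 0 -0.15 -0.4 0 0 0;1 0.05 -0.3 -0.4 0 0 0;1 0.05 -0.45 -0.4 0 0 0;1 0.05 -0.6 -0.4 0 0 0;1 0.05 -0.75 -0.4 0 0 0;1 0.05 -0.85 -0.4 0 0 0;1 0.05 -0.95 -0.4 0 0 0;1 0.05 -0.95 -0.4 0 0 0;1 0.05 -0.95 -0.4 0 0 0'
python3 - <<'E'
from h import *
goal(-.1690,0,.1,HOOK)
f=grab('top','top16')
c=cv2.resize(f['img'][165:290,285:445][:,:,::-1],None,fx=4.8,fy=4.8,interpolation=cv2.INTER_CUBIC)
cv2.imwrite('pics/t16.png',c)
f=grab('side','side16')
c=cv2.resize(f['img'][130:260,220:420][:,:,::-1],None,fx=4,fy=4,interpolation=cv2.INTER_CUBIC)
cv2.imwrite('pics/c16.png',c)
platefit('side16');platefit('top16')
E
```

```text
t: 20.6
eef_pos: [0.4742, -0.3384, 0.183]
ee_rot: [3.141, -0.001, 3.104]
force: [0.3, 0.6, 1.0]
width: 0.0004
now r [-0.1841 -0.2852] z 0.183 rot [ 3.1410e+00 -9.0000e-04  3.1039e+00] F [0.3 0.6 1. ] t 20.6 w 0.0004
shift share [-0.049   0.9507  0.2771] turn share [ 0.0005 -0.0009 -0.0016] q [-0.28  0.24 -0.26 -0.   -1.07 -1.32]
side16 slope x 0.0018 y -0.0030 z at front 0.0657 rear 0.0659 n 1135 std 0.0012
top16 slope x 0.0006 y 0.0036 z at front 0.0668 rear 0.0669 n 1977 std 0.0014
```

View pics/t16.png

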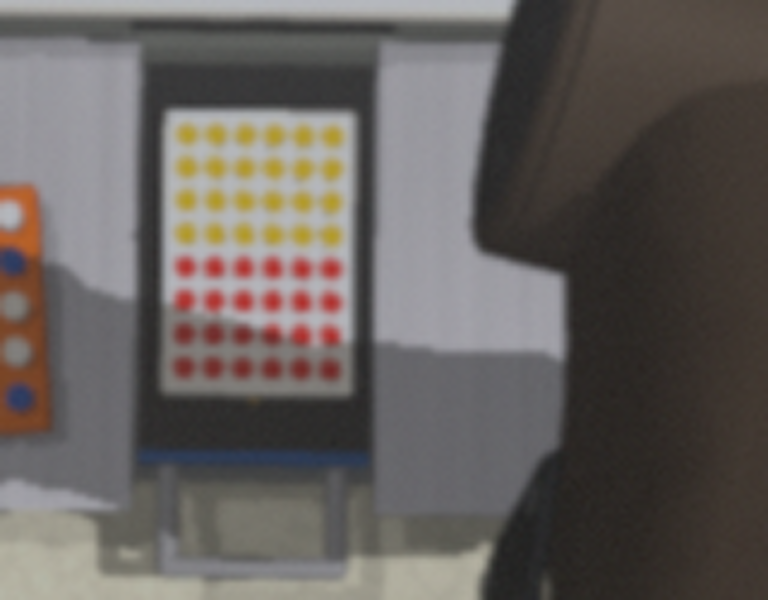

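View pics/c16.png

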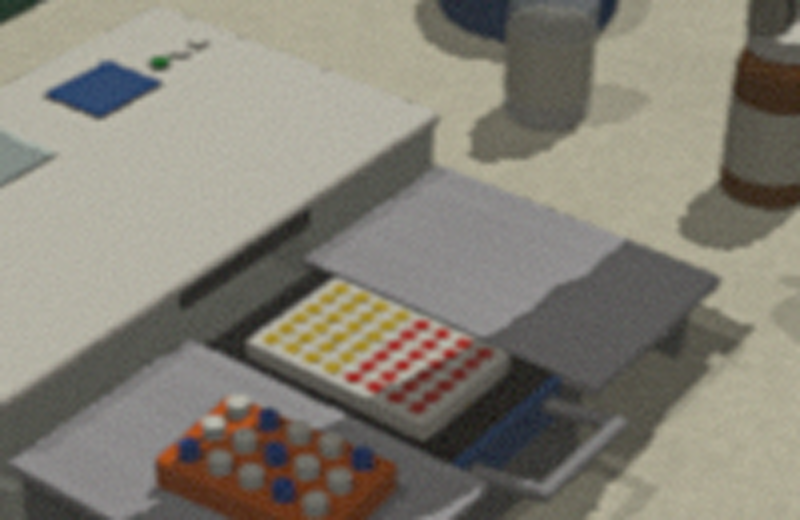

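The plate is flat: slope about 0, and its top at 0.066 matches the 8 mm above the deck expected. The handle and blue front sit about 4 crop px (roughly 2 mm) further in than before, so the presses nudged the drawer. I'll hook it and pull to the stop again.

```bash
python3 -m inch '1 0.05 0.15 0 0 0 0;1 0.08 0.3 0 0 0 0;1 0.106 0.45 0 0 0 0;1 0.106 0.6 0 0 0 0;1 0.106 0.75 0 0 0 0;1 0.106 0.87 0 0 0 0;1 0.106 0.95 0 0 0 0;1 0.106 0.95 0.05 0 0 0;1 0.106 0.95 0.1 0 0 0;1 0.106 0.95 0.2 0 0 0;1 0.106 0.95 0.25 0 0 0;1 0.106 0.95 0.25 0 0 0'
python3 - <<'E'
from h import *
goal(-.2160,0,.05,HOOK)
f=grab('side','side17')
c=cv2.resize(f['img'][130:260,220:420][:,:,::-1],None,fx=4,fy=4,interpolation=cv2.INTER_CUBIC)
cv2.imwrite('pics/c17.png',c)
E
```

```text
t: 21.9
eef_pos: [0.4514, -0.0515, 0.1071]
ee_rot: [-3.141, -0.003, 3.107]
force: [0.4, 0.3, 0.6]
width: 0.0003
now r [-0.2173  0.0007] z 0.1071 rot [-3.1408 -0.0034  3.1072] F [0.4 0.3 0.6] t 21.9 w 0.0003
shift share [-0.0048 -0.0022  0.1902] turn share [-0.0007 -0.0032  0.0015] q [ 0.32  0.12 -0.62 -0.   -0.84 -1.93]
```

View pics/c17.png

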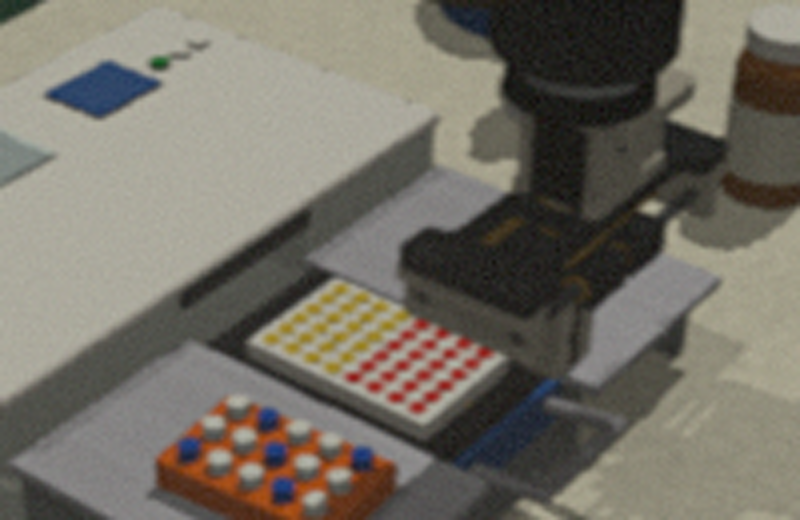

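```bash
python3 -m inch '1 -0.009 -0.002 0.05 0 0 0;1 -0.009 -0.002 0.1 0 0 0;1 -0.009 -0.002 0.14 0 0 0;1 -0.009 -0.002 0.17 0 0 0;1 -0.009 -0.002 0.19 0 0 0;1 -0.009 -0.002 0.19 0 0 0'
python3 - <<'E'
from h import *
goal(-.2270,0,.05,HOOK)
E
```

```text
t: 22.55
eef_pos: [0.4558, -0.0526, 0.0516]
ee_rot: [-3.141, -0.0, 3.106]
force: [-0.1, 0.1, -0.7]
width: 0.0005
now r [-2.128e-01 -2.000e-04] z 0.0516 rot [-3.1415e+00 -2.0000e-04  3.1061e+00] F [-0.1  0.1 -0.7] t 22.55 w 0.0005
shift share [0.0472 0.0008 0.0054] turn share [-0.0001 -0.0002  0.0005] q [ 0.32  0.21 -0.68  0.   -0.69 -1.92]
```

```bash
python3 -m inch '1 0.01 0 0.006 0 0 0;1 0.02 0 0.006 0 0 0;1 0.03 0 0.006 0 0 0;1 0.038 0 0.006 0 0 0;1 0.045 0 0.006 0 0 0;1 0.052 0 0.006 0 0 0;1 0.058 0 0.006 0 0 0;1 0.063 0 0.006 0 0 0;1 0.066 0 0.006 0 0 0;1 0.066 0 0.006 0 0 0'
python3 - <<'E'
from h import *
goal(-.2270,0,.05,HOOK)
E
```

```text
t: 23.55
eef_pos: [0.4416, -0.0509, 0.0517]
ee_rot: [3.14, 0.01, 3.108]
force: [13.8, -4.5, -3.9]
width: 0.0005
now r [-0.227   0.0009] z 0.0517 rot [3.1398 0.0101 3.108 ] F [13.8 -4.5 -3.9] t 23.55 w 0.0005
shift share [-0.0001 -0.003   0.0057] turn share [0.0018 0.0097 0.0023] q [ 0.33  0.18 -0.72  0.   -0.67 -1.94]
```

Back at the stop: same x as the first time (-0.227), with 13.8 N on it. Releasing and clearing the view.

```bash
python3 -m inch '1 -0.02 0 0 0 0 0;1 -0.045 0 0 0 0 0;1 -0.045 0 0 0 0 0;1 -0.045 0 -0.1 0 0 0;1 -0.045 0 -0.25 0 0 0;1 -0.045 0 -0.4 0 0 0;1 -0.045 -0.15 -0.45 0 0 0;1 -0.045 -0.3 -0.45 0 0 0;1 -0.045 -0.45 -0.45 0 0 0;1 -0.045 -0.6 -0.45 0 0 0;1 -0.045 -0.75 -0.45 0 0 0;1 -0.045 -0.9 -0.45 0 0 0'; python3 -m inch '1 0 -0.15 0 0 0 0;1 0 -0.3 0 0 0 0;1 0 -0.3 0 0 0 0;1 0 -0.3 0 0 0 0'
python3 - <<'E'
from h import *
f=grab('top','top18'); f0=load('top3')
c=cv2.resize(f['img'][165:290,285:445][:,:,::-1],None,fx=4.8,fy=4.8,interpolation=cv2.INTER_CUBIC)
cv2.imwrite('pics/t18.png',c)
grab('side','side18')
platefit('side18');platefit('top18')
E
```

```text
t: 24.75
eef_pos: [0.4389, -0.3239, 0.1845]
ee_rot: [3.141, -0.001, 3.106]
force: [1.6, 0.5, 0.7]
width: 0.0004
t: 25.15
eef_pos: [0.4354, -0.4128, 0.1836]
ee_rot: [3.14, -0.002, 3.103]
force: [0.4, 0.5, -0.7]
width: 0.0004
side18 slope x 0.0006 y 0.0004 z at front 0.0657 rear 0.0658 n 1160 std 0.0012
top18 slope x 0.0027 y -0.0023 z at front 0.0667 rear 0.0670 n 2015 std 0.0014
```

View pics/t18.png

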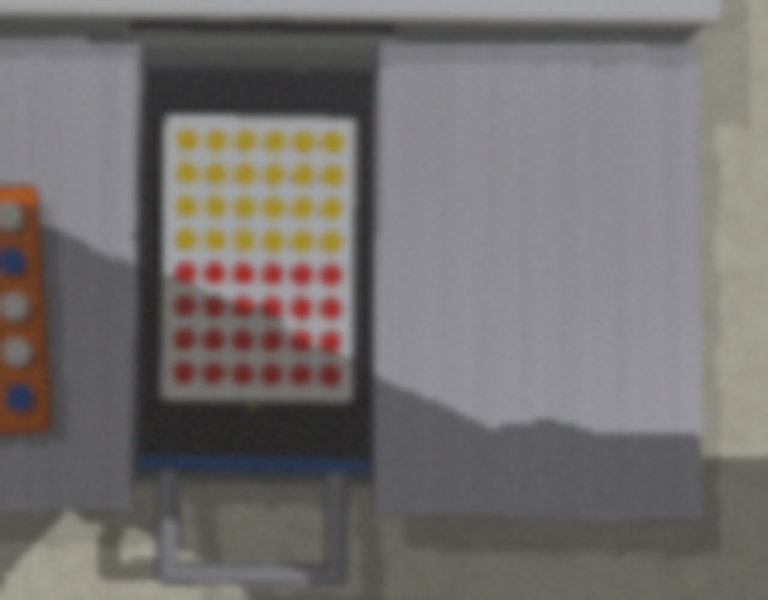

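View pics/side18.png

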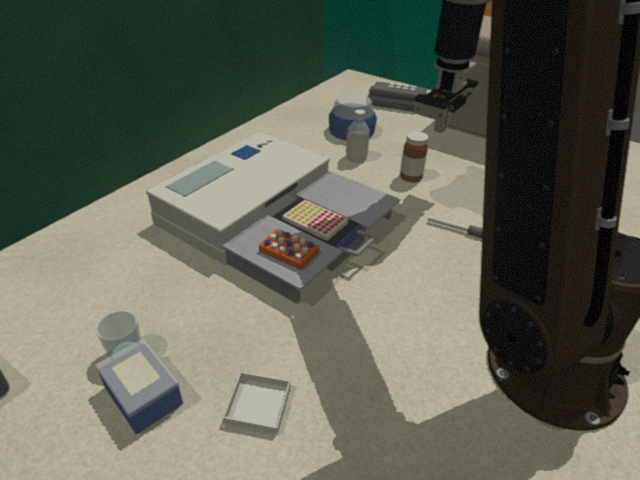

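Run:
```python
from h import *
f=load('top18')
def P(n,X,Y,z):
    p=px2w(f,285+(X+.5)/4.8-.5,165+(Y+.5)/4.8-.5,z); print(n,w2r(p).round(4))
P('TL',163,115,.066);P('TR',357,117,.066);P('BL',160,402,.066);P('BR',353,403,.066)
P('handle',255,575,.059);P('blueL',139,463,.058);P('blueR',370,466,.058)
# rack moved?
a=load('top0')['img'][200:262,252:300].astype(int);b=f['img'][200:262,252:300].astype(int)
for n,i in(('a',a),('b',b)):
    m=(i[...,0]>1.7*i[...,2])&(i[...,0]>50); v,u=np.nonzero(m); print(n,m.sum(),u.mean(),v.mean())
s=arm.get_state(); print(s['t'],s['force'],s['qd'])
```

```text
TL [-0.0378  0.0435]
TR [-0.0373 -0.0437]
BL [-0.1673  0.0426]
BR [-0.1663 -0.0432]
handle [-0.2434 -0.001 ]
blueL [-0.1944  0.0516]
blueR [-0.1938 -0.0518]
a 1136 25.723591549295776 29.996478873239436
b 1116 25.711469534050178 30.04749103942652
25.25 [ 0.64539529  0.58549785 -0.95077441] [ 0.01591105 -0.01454886 -0.00197199  0.00327669  0.00182814  0.00193665]
```

All checks agree: the plate is flat and square, with its rear end at about -0.0375 against the rear wall, the handle is at -0.243, and the rack hasn't moved. Handing in.

Run:
```python
from station import arm
print(arm.job_done())
```

```text
the job is handed in; nothing more can be done
None
```

The drawer is fully out with the plate seated flat and square in its pocket, and I handed the job in at about 25 s on the robot's clock.

**What I did:**
- I hooked the handle and pulled the drawer to its stop, where it resisted with 21 N and moved no further.
- I slid the plate across from the right shelf with both open fingers on its outer edge. Its rear end dipped into the pocket at about 5°.
- I pushed the plate to the rear wall at 4.6 N, then pressed its front rim down past the plunger, ending at about 20 N once it was on the floor.

**What went wrong:** the pushing and pressing had moved the drawer in by about 2 mm. I hooked it again and pulled until it stopped at the same place as the first time, at 13.8 N. Earlier, one free move also went to the wrong side, well above everything, and touched nothing.

**Last checks:**

| Check | Measured | Expected |
|---|---|---|
| Plate tilt | within 0.003 rad in both directions, both cameras | flat |
| Plate top height | 65.8 mm (side camera), 66.8 mm (top camera) | 66 mm |
| Plate rear end, reader x | about -37.5 mm | -37 mm |
| Handle, reader x | -243 mm | -242 mm |

- **Rack:** it did not move, to within 0.1 pixel.
- **Other lab things:** I only checked these by eye in the pictures. They looked undisturbed.

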